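# Wedge the sprung catch open and move the painted hull to the drying stand

### The job

The painted model tug is locked in the holding jig by a yellow sprung catch: push the wooden wedge, nose first, between the red fence and the catch's steel roller until the wedge alone holds the catch clear of the bow. Then lift the tug out, without forcing it past the catch, and set it down gently, upright and centred, lengthwise across both cork bars of the white drying stand. Leave the wedge in, holding the catch open, and do not disturb the other things on the table.

Things in the scene. Friction and masses are not known exactly. Their poses are not given: they have to be found in the camera images.
- gap (a point): On the fixed jig, a plywood board 120 x 330 x 18 mm: the point on its top (18 mm above the table) at the face of the red fence that looks at the roller. Axes: +y from the tug to the roller, +x the way the wedge is pushed in (away from the robot), z up. Fence here: y -10 to 0, x -14 to +52 mm, 36 mm tall. Board edges at x = +-60 mm. Nothing stands on the board nearer (-x) than fence and roller
- roller (a point): Centre of the catch's upright steel roller (does not turn), diameter 22 mm, 34 mm tall, standing at the board's top at x = 0 of gap, half-way up. With the catch shut the gap from the fence to its near side is 16 mm. It moves with the catch. Axes as gap. A wooden end block on the board starts 48 mm further along +y
- catch (a joint): Slide of the sprung yellow catch in m: 0 shut, grows as its roller and claw move together along +y of gap, stop at 0.024. The spring shuts it with 3.3 N at 0, rising to 5.6 N at 0.018; with friction the wedge takes some 5 to 20 N to push in. The wedge's full thickness opens it to 0.018; from 0.014 on the claw is clear of the tug
- lip (a point): Tip of the yellow claw's lip, middle of its lower edge. The lip is 26 mm wide and 8 mm thick, lies 3 mm above the deck and overlaps the bow's end by about 10 mm when shut. Moves with the catch. Axes as gap
- wedge_grip (a point): Where to grip the loose wooden wedge (150 mm long, 34 mm thick, 34 mm tall, about 90 g, red band at the thick end): mid-thickness, half-way up (17 mm), 25 mm from the thick end. Axes: +x to the nose, y across the thickness, z up. For the catch to be fully open this point ends about 40 mm short (-x) of gap, 17 mm from the fence's face, the underside on the board
- wedge_nose (a point): Middle of the wedge's thin end (6 mm thick), half-way up: 125 mm along x and -14 mm along y from wedge_grip. The face at y = -17 mm of the grip point is straight over the full length and goes along the red fence; the other face is parallel to it for 74 mm from the thick end, then slants evenly to the nose. Once pushed in it stays by friction
- wedge: The same wedge: origin at the middle of its length and full thickness, on its underside. It starts flat on the table, nose away from the robot
- hull_center (a point): Centre of the blue hull of the model tug (150 mm long, 46 mm wide, 42 mm tall, about 250 g, flat underside), half-way up (21 mm). Axes: +y to the bow, x across the width, z up. Sides straight from the stern to y = +35 mm, then the bow narrows to 18 mm. White cabin with orange roof a little aft, top 62 mm above the underside. Grasp it across the width here
- hull: The same tug: origin at the centre of its underside. It starts on the jig's board. Round it: stern side rails 12 mm tall, a stop 26 mm tall behind the stern, two pins 14 mm tall beside the bow; both sides are free for fingers from y = -40 to +50 mm of the hull
- stand_top (a point): Centre of the fixed white drying stand at the height of the tops of its two cork bars, 30 mm above the table. Base plate 140 (x) x 150 (y) x 8 mm. The bars run along its x, 110 mm long, 16 mm wide, at y = -45 and +45 mm. The tug is to lie with its length along y, bow either way
- brush: Bystander: flat paint brush, 145 mm long along its x, up to 26 mm wide, 10 mm tall; origin on its underside
- tub: Bystander: white paint tub with a blue lid, diameter 134 mm, 94 mm tall; origin at the centre of its underside
- jar: Bystander: amber glass jar, diameter 64 mm, 100 mm tall; origin at the centre of its underside
- tub_lid: Bystander: blue tub lid lying flat, diameter 120 mm, 8 mm tall; origin at the centre of its underside
- sander: Bystander: cork sanding block 100 x 60 x 35 mm; origin at the centre of its underside
- can: Bystander: steel can with paper label, diameter 68 mm, 110 mm tall; origin at the centre of its underside
- offcut: Bystander: wooden offcut 140 x 45 x 18 mm; origin at the centre of its underside
Not all that is in view belongs to the job. What is shaped like the hull but green is not meant.

How it is judged (in metres and radians):
On the way, in this order (a step that is already met when the one before it is completed fails the run):
1. the wedge alone, let go, holds the catch open by at least 14 mm with the tug still in its place (value of joint catch above 0.014 m and contact force between wedge and catch above 0.5 N and contact force between each of the arm, the fingers and wedge below 0.05 N and contact force between each of the fingers, the arm and catch below 0.05 N and distance of hull_center from where it was at the start of the episode below 0.015 m), for 0.3 s.
2. the tug is lifted out, at least 40 mm up, with the catch open (z of hull_center in the frame of gap above 0.061 m and value of joint catch above 0.014 m and contact force between the fingers and hull above 0.3 N), for 0.1 s.
At the end, for the whole second after the job is handed in: The tug rests upright on both bars of the drying stand, within 30 mm of the stand's centre along the bars and 25 mm across them, its length within 0.3 rad of the stand's y, at rest and released; the wedge still holds the catch open by at least 14 mm (x of hull_center in the frame of stand_top between -0.03 and 0.03 m and y of hull_center in the frame of stand_top between -0.025 and 0.025 m and z of hull_center in the frame of stand_top between 0.016 and 0.026 m and angle between the y axis of hull_center and the y axis of stand_top, either way round below 0.3 rad and angle between hull_center's own z axis and vertical below 0.1 rad and linear speed of hull below 0.02 m/s and value of joint catch above 0.014 m and contact force between wedge and catch above 0.5 N); the robot touches nothing.
It fails at once if the tug is forced out while the catch is not open (distance of hull_center from where it was at the start of the episode above 0.03 m and value of joint catch below 0.01 m).
It fails at once if the tug is dropped (falls free faster than 0.6 m/s, about 2 cm) (linear speed of hull above 0.6 m/s and contact force between the fingers and hull below 0.05 N).
It fails at once if another thing on the table is moved more than 30 mm (distance of any of brush, tub, jar, tub_lid, sander, can, offcut from where it was at the start of the episode above 0.03 m).
It also fails if it takes over 64 s, if anything falls off the work surface, if the arm or the gripper's body presses on something with over 40 N, if the wrist force passes 120 N, or if a joint passes its speed limit or range.

### The arm

A 6-joint arm with a two-finger parallel gripper is mounted at the origin on the work surface. World frame = base frame: x ahead of the robot, y to its left, z up, the work surface at z = 0. Lengths are in mm, angles in rad, forces in N, time in s.
With the tool pointing down it reaches from about 275 to 875 mm from the base axis. Payload 12.5 kg.
Tool frame: the origin (TCP) lies at the very end of the fingers, on their centre line; the grasp point (between the pads) lies 19 mm behind it; x points along the fingers, y is the direction in which the jaws open and shut, and the axes are right-handed (so a half turn about x gives the same grasp; the last joint's range is limited). The gripper opens to 85 mm and grips with 20 to 120 N. Pads are 22 mm wide; open, the fingers measure 114 mm over their backs; the gripper's body (76 mm by 85 mm) begins 54 mm behind the grasp point. The pads swing forward as they close: fully open they stand 13 mm farther back than shut.
Start: joints at [1.215, 0.351, 1.652, -0, 1.139, -0.085], TCP at [147.095, 529.951, 231.29] pointing down, gripper open.
Joint ranges: [-2.75, 2.75], [-0.79, 2.1], [0.01, 2.65], [-1.57, 4.71], [0.07, 3.14], [-2.87, 2.87]. Speed limits (rad/s): [2.22, 2.22, 2.79, 3.14, 3.14, 3.14].

### API

Orientations are given as a unit quaternion [w, x, y, z].
In Python, from workcell import bot gives the robot as it stands.
- The arm moves only by the shell command python3 -m handwheel 'ROWS' [FORCE]. ROWS is JSON, a list of rows, each a list of 7 numbers: the shift along the tool's x, y, z in cm, then the turn, a rotation vector about the tool's x, y, z in rad, then the gripper's target within -1 to 1 (fully open at 1, half-way at 0, shut at -1). A call has 1 to 10 rows; each row shifts and turns the commanded pose from where the row before left it, along the tool's axes as they then stand; what a row does not reach is not made up. A row lasts 1/10 s, in which the tool goes at most 50 mm and 8.59 degrees, less where a joint would pass 70% of its speed; a pose out of reach is approached as far as the arm can. A call with a gripper value outside its range is refused whole. The fingers move at their own pace and stop on an object; FORCE is the grip in N (left out, the last holds). Time passes only in rows, so rows that do not move let the fingers close. It gives the time, the measured TCP pose, the force and the opening at its end, in the units of the state.
- bot.observe(): the state, without advancing time (a new reading comes with each control period).
- bot.get_image(name): name is "scene" or "top"; returns the picture (420x560x3 uint8, blue, green, red); there is no depth.
- bot.camera_model(name): a dict with "camera_matrix" (3x3 intrinsics, pixels), "extrinsics" (4x4, takes a point from world to camera coordinates). Camera axes: x right, y up, looking along -z (the intrinsics and any distortion apply to the point x, -y, -z); pixel columns grow to the right and rows downward; lengths in mm; the calibration is good to about 2 mm. A picture is of the moment at which its call begins. camera_model takes no time and is no camera call.
- bot.finish_job(): hands the job in, once; it reports no verdict.
The state is a dict: "t": time; "joints": joint angles; "qd": joint speeds; "effort": joint torques, N m; "position": TCP position; "tcp_rot": TCP orientation; "force": force on the tool from outside, world axes, zero at the start; "moment": the same for the moment, N m; "gripper_width": finger opening in mm.
Only numpy, scipy, OpenCV 4.12 (cv2) and the standard library are available. Lean on these libraries where they do the work, as an engineer would, in place of code of your own. Each camera call takes 0.05 s, during which the arm holds its last target.

## Working session

There is one attempt and no reset: what is moved stays moved. The work goes in short steps, Python scripts to look and compute and a shell command to move; the robot and the scene stay as the last step left them, time stands still between calls to the robot, and variables do not carry over. Pictures are saved under pics/ and viewed, and the job is handed in when it is done.

```bash
ls; mkdir -p pics
python3 - <<'E'
from workcell import bot
import cv2
for n in("scene","top"):
    im=bot.get_image(n); cv2.imwrite(f"pics/{n}0.png",im)
    c=bot.camera_model(n); print(n,c)
print(bot.observe())
E
```

```text
pics
scene {'camera_matrix': array([[544.421379  ,   0.        , 286.13326767],
       [  0.        , 544.421379  , 209.50223956],
       [  0.        ,   0.        ,   1.        ]]), 'extrinsics': array([[-1.15336785e-01,  9.93325584e-01,  1.30768344e-03,
         3.15840593e+01],
       [-7.45679074e-01, -8.74516954e-02,  6.60541383e-01,
         3.48774893e+02],
       [ 6.56247015e-01,  7.52096076e-02,  7.50788499e-01,
        -1.93122452e+03],
       [ 0.00000000e+00,  0.00000000e+00,  0.00000000e+00,
         1.00000000e+00]])}
top {'camera_matrix': array([[524.76954774,   0.        , 274.2635781 ],
       [  0.        , 524.76954774, 207.35610791],
       [  0.        ,   0.        ,   1.        ]]), 'extrinsics': array([[ 1.06784113e-03, -9.99780801e-01, -2.09095616e-02,
         4.20635479e+01],
       [ 9.95956751e-01, -8.14967718e-04,  8.98303222e-02,
        -5.24251507e+02],
       [-8.98276721e-02, -2.09209435e-02,  9.95737568e-01,
        -1.50596431e+03],
       [ 0.00000000e+00,  0.00000000e+00,  0.00000000e+00,
         1.00000000e+00]])}
{'t': 0.1, 'joints': array([ 1.21534429e+00,  3.51180824e-01,  1.65233214e+00,  1.88314561e-05,
        1.13908946e+00, -8.46214036e-02]), 'qd': array([-0.00035899, -0.00010291, -0.00302214,  0.00096524,  0.0007415 ,
       -0.00094361]), 'effort': array([-2.67277201e-04, -5.06832290e+01, -2.91869509e+01, -1.29445493e-04,
        2.70528304e-03, -7.80992423e-06]), 'position': array([147.02652886, 529.69199587, 230.8237172 ]), 'tcp_rot': array([ 0.70054918,  0.09511638,  0.70071682, -0.09581055]), 'force': array([ 0.25984019,  0.84740385, -0.15791026]), 'moment': array([-0.03081178, -0.04954431, -0.07613986]), 'gripper_width': 85.18411426858461}
```

View pics/scene0.png

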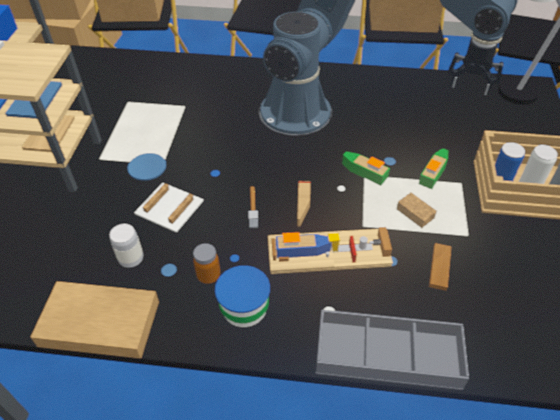

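View pics/top0.png

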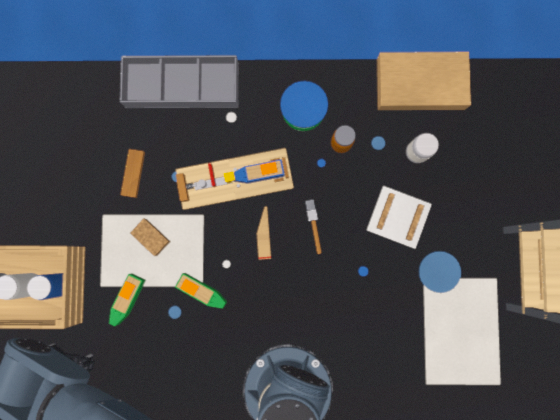

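```bash
cat > h.py <<'E'
import numpy as np, cv2
from workcell import bot
def cam(n):
    c=bot.camera_model(n); return c["camera_matrix"],c["extrinsics"]
def proj(n,P):
    K,E=cam(n); P=np.atleast_2d(P); p=(E[:3,:3]@P.T).T+E[:3,3]
    q=np.c_[p[:,0],-p[:,1],-p[:,2]]; u=(K@q.T).T; return u[:,:2]/u[:,2:]
def ray(n,uv):
    K,E=cam(n); uv=np.atleast_2d(np.array(uv,float))
    d=(np.linalg.inv(K)@np.c_[uv,np.ones(len(uv))].T).T; d=d*[1,-1,-1]
    R=E[:3,:3]; return -R.T@E[:3,3], d@R
def onz(n,uv,z):
    o,d=ray(n,uv); s=(z-o[2])/d[:,2]; return o+s[:,None]*d
E
python3 - <<'E'
import cv2
a=cv2.imread("pics/top0.png"); s=cv2.imread("pics/scene0.png")
def c(im,x0,y0,x1,y1,f,n): cv2.imwrite(n,cv2.resize(im[y0:y1,x0:x1],None,fx=f,fy=f,interpolation=cv2.INTER_CUBIC))
c(a,165,135,305,275,4.2,"pics/t_jig.png")
c(s,235,170,405,280,4.6,"pics/s_jig.png")
c(a,360,180,440,250,7,"pics/t_st.png")
E
```

```text
(no output)
```

View pics/t_jig.png

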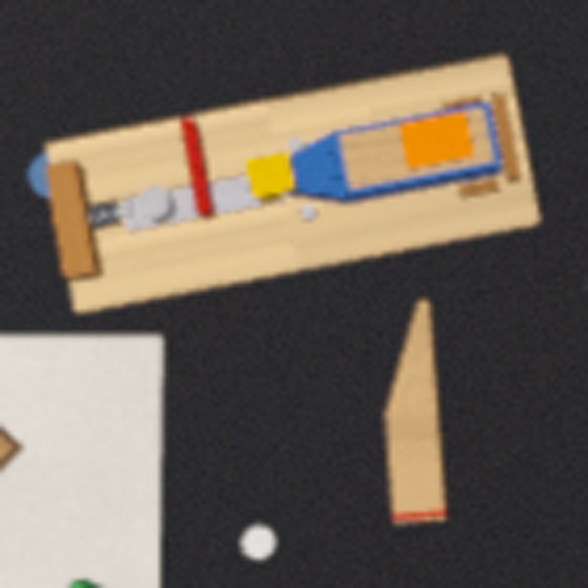

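View pics/s_jig.png

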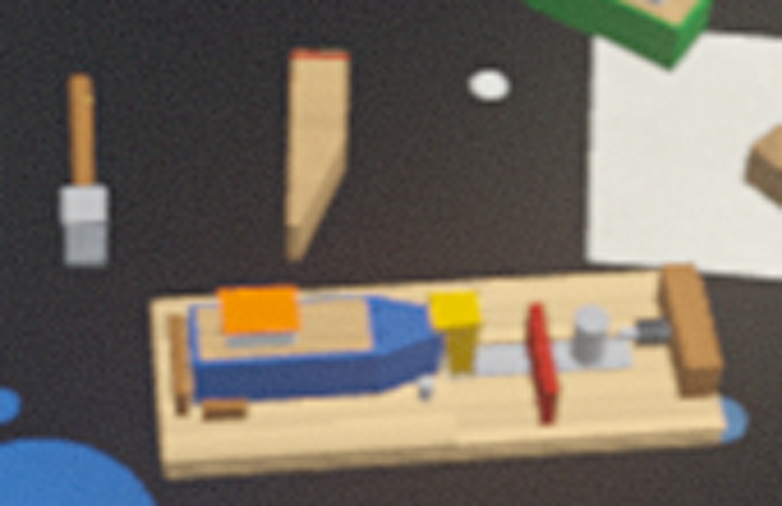

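View pics/t_st.png

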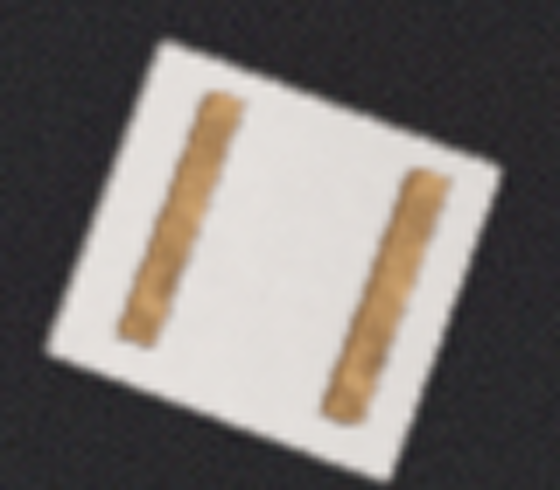

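Run:
```python
from h import *
a=cv2.imread("pics/top0.png"); s=cv2.imread("pics/scene0.png")
for n in("top","scene"): print(n,ray(n,[280,210])[0])
hsv=cv2.cvtColor(a,cv2.COLOR_BGR2HSV)
def comp(m,box):
    mm=np.zeros_like(m);x0,y0,x1,y1=box;mm[y0:y1,x0:x1]=m[y0:y1,x0:x1]
    cs,_=cv2.findContours(mm,cv2.RETR_EXTERNAL,cv2.CHAIN_APPROX_NONE);return max(cs,key=cv2.contourArea)
def show(nm,c,z):
    hull=cv2.convexHull(c); P=onz("top",c[:,0,:],z)[:,:2].astype(np.float32)
    r=cv2.minAreaRect(P); print(nm,"c",np.round(r[0],1),"size",np.round(r[1],1),"ang",round(r[2],2),"area",cv2.contourArea(c)); return r
V=hsv[...,2];S=hsv[...,1];H=hsv[...,0]
show("board",comp(((V>90)).astype(np.uint8),(165,140,305,212)),18)
red=((H<8)|(H>172))&(S>150)&(V>90)
show("fence",comp(red.astype(np.uint8),(195,150,225,200)),54)
show("wedge",comp((V>90).astype(np.uint8),(250,200,275,265)),34)
show("wedgeband",comp(red.astype(np.uint8),(250,250,275,265)),34)
blue=(H>100)&(H<130)&(S>120)&(V>60)
show("hullblue",comp(blue.astype(np.uint8),(225,150,295,190)),42)
org=(H>8)&(H<20)&(S>180)&(V>180)
show("roof",comp(org.astype(np.uint8),(250,155,285,180)),80)
show("stand",comp((V>120).astype(np.uint8),(360,180,440,250)),8)
cork=(S>70)&(V>90)&(H<30)
c1=show("corkL",comp(cork.astype(np.uint8),(365,185,399,240)),30)
c2=show("corkR",comp(cork.astype(np.uint8),(402,185,435,245)),30)
yel=(H>20)&(H<35)&(S>200)&(V>150)
show("lip",comp(yel.astype(np.uint8),(220,165,240,185)),60)
```

```text
top [ 386.80964107   10.12088517 1547.51845566]
scene [1531.07726733  144.37433969 1219.51960565]
board c [609.7 168.5] size [126.5 349.6] ang 10.97 area 4724.5
fence c [618.1 223.5] size [65.7  9.5] ang 10.07 area 49.5
wedge c [450.3  75.9] size [152.7  38.9] ang 4.06 area 524.0
wedgeband c [378.7  69.8] size [ 2.9 31.6] ang 0.07 area 1.0
hullblue c [619.8  86.2] size [139.4  41. ] ang 89.89 area 128.5
roof c [630.9  57.9] size [29.7 44.9] ang 11.3 area 143.0
stand c [ 498.2 -321.5] size [152.5 142.7] ang 68.79 area 2454.0
corkL c [ 514.2 -278.9] size [ 14.7 107.7] ang 68.71 area 154.5
corkR c [ 481.6 -362.1] size [ 15.8 108.5] ang 68.97 area 170.0
lip c [609.9 172.7] size [26.1 25.9] ang 0.56 area 67.0
```

```bash
cat >> h.py <<'E'
def edge(g,p,q,half=3,trim=.08,sgn=0):
    """subpixel strongest edge line near segment p-q; returns 2 pts"""
    p=np.array(p,float);q=np.array(q,float);d=(q-p)/np.linalg.norm(q-p);n=np.array([-d[1],d[0]])
    N=60;T=np.linspace(trim,1-trim,N);off=np.arange(-half,half+.01,.25);pts=[]
    for t in T:
        b=p+t*(q-p);xy=b+off[:,None]*n
        v=cv2.remap(g.astype(np.float32),xy[:,0].astype(np.float32)[None],xy[:,1].astype(np.float32)[None],cv2.INTER_CUBIC)[0]
        gr=np.gradient(v)
        gr=np.abs(gr) if sgn==0 else np.maximum(sgn*gr,0)
        w=gr**2
        k=np.argmax(gr); sl=slice(max(0,k-5),k+6)
        pts.append(b+(off[sl]*w[sl]).sum()/w[sl].sum()*n)
    pts=np.array(pts,np.float32); vx,vy,x0,y0=cv2.fitLine(pts,cv2.DIST_HUBER,0,.01,.01).ravel()
    u=np.array([vx,vy]);c=np.array([x0,y0]); res=np.std((pts-c)@np.array([-vy,vx]))
    u=u*np.sign(u@d)
    return c+u*((p-c)@u),c+u*((q-c)@u),res
def isect(a,b):
    la=np.cross(np.r_[a[0],1],np.r_[a[1],1]);lb=np.cross(np.r_[b[0],1],np.r_[b[1],1]);x=np.cross(la,lb);return x[:2]/x[2]
E
python3 - <<'E'
from h import *
a=cv2.imread("pics/top0.png"); g=cv2.cvtColor(a,cv2.COLOR_BGR2GRAY)
def quad(nm,cs,z,half=3,G=g):
    L=[edge(G,cs[i],cs[(i+1)%4],half) for i in range(4)]
    P=[isect(L[i-1],L[i]) for i in range(4)]
    W=onz("top",P,z)[:,:2]; print(nm,"res",[round(float(l[2]),2) for l in L]); print(np.round(P,1).tolist());print(np.round(W,1).tolist())
    for i in range(4):
        d=W[(i+1)%4]-W[i];print("  len %.1f ang %.2f"%(np.hypot(*d),np.degrees(np.arctan2(d[1],d[0]))))
    print("  ctr",np.round(W.mean(0),1))
def C(pts,x,y,f): return [(x+px/f,y+py/f) for px,py in pts]
quad("board",C([(45,145),(508,55),(540,222),(75,312)],165,135,4.2),18)
quad("stand",C([(163,40),(502,165),(390,482),(45,352)],360,180,7),8)
quad("roof",C([(400,125),(467,112),(473,155),(407,168)],165,135,4.2),80,2,a[...,0])
quad("fence",C([(182,120),(195,118),(213,213),(200,216)],165,135,4.2),54,1.5,a[...,1])
# wedge lines
f=lambda x,y:(165+x/4.2,135+y/4.2)
R=edge(g,f(430,302),f(446,515));Lp=edge(g,f(386,412),f(392,515));Sl=edge(g,f(418,300),f(386,412));B=edge(g,f(392,521),f(446,519))
for nm,l in(("straight",R),("par",Lp),("slant",Sl),("base",B)):
    W=onz("top",np.array(l[:2]),34)[:,:2];d=W[1]-W[0];print(nm,np.round(W,1).tolist(),"ang %.2f len %.1f res %.2f"%(np.degrees(np.arctan2(d[1],d[0])),np.hypot(*d),l[2]))
print("corner",onz("top",isect(R,B),34),onz("top",isect(R,B),0),"knee",onz("top",isect(Lp,Sl),34))
E
```

```text
board res [0.08, 0.05, 0.09, 0.53]
[[173.4, 169.0], [285.4, 147.5], [293.4, 187.8], [182.0, 209.5]]
[[638.9, 340.7], [702.5, 9.5], [582.4, -13.9], [518.8, 313.3]]
  len 337.3 ang -79.13
  len 122.3 ang -168.98
  len 333.3 ang 101.01
  len 123.2 ang 12.86
  ctr [610.7 162.4]
stand res [0.07, 0.07, 0.06, 0.06]
[[382.6, 185.0], [431.5, 203.5], [415.0, 248.7], [365.8, 229.9]]
[[591.6, -276.5], [536.6, -418.2], [404.6, -367.3], [459.4, -225.3]]
  len 151.9 ang -111.22
  len 141.5 ang 158.92
  len 152.1 ang 68.90
  len 141.8 ang -21.16
  ctr [ 498.  -321.8]
roof res [0.09, 0.08, 0.09, 0.1]
[[259.6, 164.3], [275.1, 161.4], [277.1, 171.7], [261.7, 174.8]]
[[641.5, 82.5], [649.8, 38.7], [620.2, 33.0], [611.7, 76.4]]
  len 44.6 ang -79.22
  len 30.2 ang -169.18
  len 44.2 ang 101.09
  len 30.4 ang 11.59
  ctr [630.8  57.7]
fence res [0.56, 0.1, 0.03, 0.06]
[[207.6, 163.7], [211.5, 163.3], [215.7, 186.3], [211.8, 186.2]]
[[648.3, 234.2], [649.5, 222.9], [582.5, 209.9], [582.7, 221.3]]
  len 11.3 ang -83.70
  len 68.3 ang -169.01
  len 11.4 ang 89.10
  len 66.8 ang 11.10
  ctr [615.7 222.1]
straight [[524.6, 63.5], [378.3, 52.3]] ang -175.64 len 146.7 res 0.06
par [[448.7, 93.5], [378.3, 88.8]] ang -176.23 len 70.6 res 0.10
slant [[526.6, 71.9], [449.4, 93.9]] ang 164.09 len 80.3 res 0.08
base [[372.4, 87.3], [376.8, 50.7]] ang -83.23 len 36.8 res 0.92
corner [[376.5868965   52.18465927  34.        ]] [[376.35725059  53.12958882   0.        ]] knee [[450.31519711  93.59007479  34.        ]]
```

```bash
cat >> h.py <<'E'
from scipy.spatial.transform import Rotation as Ro
def tool():
    s=bot.observe(); q=s["tcp_rot"]; return np.array(s["position"]),Ro.from_quat([q[1],q[2],q[3],q[0]]).as_matrix(),s
def delta(P,yaw):
    """tool pointing down, jaw axis (tool y) along yaw(deg) mod 180"""
    p,R,s=tool(); best=None
    for k in(0,180):
        t=np.radians(yaw+k); x=np.array([0,0,-1.]);y=np.array([np.cos(t),np.sin(t),0]);z=np.cross(x,y)
        rv=Ro.from_matrix(R.T@np.c_[x,y,z]).as_rotvec()
        if best is None or np.linalg.norm(rv)<np.linalg.norm(best): best=rv
    d=R.T@(np.array(P)-p)/10
    print("pos",np.round(p,1),"jaw yaw %.2f"%np.degrees(np.arctan2(R[1,1],R[0,1])),"toolx",np.round(R[:,0],3),"w %.1f F"%s["gripper_width"],np.round(s["force"],1),"t",s["t"])
    print("  shift cm",np.round(d,2),"rot",np.round(best,4)); print("  tool axes y",np.round(R[:,1],3),"z",np.round(R[:,2],3))
E
python3 - <<'E'
from h import *
s=cv2.imread("pics/scene0.png");gs=cv2.cvtColor(s,cv2.COLOR_BGR2GRAY);a=cv2.imread("pics/top0.png");g=cv2.cvtColor(a,cv2.COLOR_BGR2GRAY)
u=np.array([np.cos(np.radians(11)),np.sin(np.radians(11))]);v=np.array([-u[1],u[0]])
uv=lambda W:np.round(np.c_[W[:,:2]@u,W[:,:2]@v],1).tolist()
fs=lambda x,y:(235+x/4.6,170+y/4.6); ft=lambda x,y:(165+x/4.2,135+y/4.2)
# scene: fence +y top edge
e=edge(s[...,2]-0.*gs,fs(544,305),fs(557,415),2); print("scene fence right edge z54",uv(onz("scene",e[:2],54)),e[2])
e=edge(s[...,1],fs(544,305),fs(557,415),2); print("  green",uv(onz("scene",e[:2],54)),e[2])
print("roller top ctr scene",uv(onz("scene",[fs(591,317)],52)),"top",uv(onz("top",[ft(155,205)],52)))
# hull stern, sides
for nm,ch in(("g",1),("r",2),("b",0)):
  e=edge(a[...,ch],ft(490,102),ft(502,168),1.5,.2); print("stern",nm,uv(onz("top",e[:2],60)),e[2])
e=edge(g,ft(343,132),ft(488,104),2); print("hull far side",uv(onz("top",e[:2],60)))
e=edge(g,ft(345,200),ft(500,170),2); print("hull near side z60/18",uv(onz("top",e[:2],60)),uv(onz("top",e[:2],18)))
print("lip/hull boundary top",uv(onz("top",[ft(292,173)],65)))
# wedge scene
b=np.radians(4.2);u2=np.array([np.cos(b),np.sin(b)]);v2=np.array([-u2[1],u2[0]])
uw=lambda W:np.round(np.c_[W[:,:2]@u2,W[:,:2]@v2],1).tolist()
for nm,p,q in(("straight",(291,60),(290,225)),("par",(350,60),(347,140)),("base",(295,50),(348,52)),("slant",(346,140),(300,228))):
    e=edge(gs,fs(*p),fs(*q),2);print("wedge scene",nm,uw(onz("scene",e[:2],34)),e[2])
delta([401,73,100],94.2)
E
```

```text
scene fence right edge z54 [[619.4, 106.1], [699.2, 94.1]] 1.0319388
  green [[619.5, 103.2], [699.2, 102.2]] 0.34189624
roller top ctr scene [[628.8, 131.7]] top [[626.9, 133.0]]
stern g [[651.3, -102.6], [605.0, -101.5]] 0.11829098
stern r [[651.2, -104.3], [605.0, -105.4]] 0.16498883
stern b [[651.2, -105.7], [605.0, -104.9]] 0.06649591
hull far side [[654.8, -3.6], [650.7, -104.4]]
hull near side z60/18 [[602.6, 3.9], [603.0, -103.7]] [[608.8, 5.8], [609.2, -104.8]]
lip/hull boundary top [[628.4, 35.7]]
wedge scene straight [[387.1, 20.3], [529.7, 21.5]] 0.08162152
wedge scene par [[385.4, 57.8], [456.8, 57.3]] 0.042286433
wedge scene base [[381.5, 23.8], [384.0, 58.6]] 0.496099
wedge scene slant [[459.3, 62.5], [534.7, 35.7]] 0.32943246
pos [147.  529.7 230.8] jaw yaw 74.48 toolx [-0.    -0.001 -1.   ] w 85.2 F [ 0.3  0.8 -0.2] t 0.1
  shift cm [ 13.12 -37.2   36.69] rot [-3.441e-01 -3.000e-04  1.000e-03]
  tool axes y [ 0.268  0.964 -0.001] z [ 0.964 -0.268 -0.   ]
```

```bash
python3 -m handwheel '[[0,-3.7,3.7,0,0,0,1],[0,-3.7,3.7,0,0,0,1],[0,-3.7,3.7,0,0,0,1],[0,-3.7,3.7,0,0,0,1],[0,-3.7,3.7,0,0,0,1],[0,-3.7,3.7,0,0,0,1],[0,-3.7,3.7,0,0,0,1],[0,-3.7,3.7,0,0,0,1],[2,-3.7,3.7,0,0,0,1],[2,-3.7,3.4,0,0,0,1]]' 60
python3 -m handwheel '[[2,0,0,-0.115,0,0,1],[2,0,0,-0.115,0,0,1],[2,0,0,-0.114,0,0,1],[0,0,0,0,0,0,1]]'
python3 - <<'E'
from h import *
delta([401.9,71.1,4],94.2)
E
```

```text
t: 1.1
position: [389.0, 97.8, 194.9]
tcp_rot: [0.701, 0.096, 0.7, -0.095]
force: [0.8, 0.5, 0.6]
gripper_width: 85.3
t: 1.5
position: [386.7, 99.4, 133.1]
tcp_rot: [0.705, -0.026, 0.708, 0.026]
force: [-0.4, -0.3, -0.3]
gripper_width: 85.3
pos [386.7  99.4 133.1] jaw yaw 94.26 toolx [-0.004 -0.001 -1.   ] w 85.3 F [-0.4 -0.3 -0.3] t 1.5
  shift cm [12.91 -2.93  1.36] rot [ 0.0011 -0.0043  0.0003]
  tool axes y [-0.074  0.997 -0.   ] z [ 0.997  0.074 -0.004]
```

```bash
python3 -m handwheel '[[1,-1.5,0.7,0,0,0,1],[1,-1.43,0.66,0,-0.004,0,1],[3,0,0,0,0,0,1],[0,0,0,0,0,0,1],[0,0,0,0,0,0,1]]'
python3 - <<'E'
from h import *
delta([401.9,71.1,4],94.2)
a=bot.get_image("top");cv2.imwrite("pics/t1.png",cv2.resize(a[200:290,210:320],None,fx=6,fy=6,interpolation=2))
a=bot.get_image("scene");cv2.imwrite("pics/s1.png",cv2.resize(a[130:240,240:370],None,fx=5,fy=5,interpolation=2))
E
```

```text
t: 2.0
position: [403.9, 71.7, 85.7]
tcp_rot: [0.708, -0.025, 0.705, 0.025]
force: [-0.2, 0.3, 0.0]
gripper_width: 85.7
pos [403.9  71.7  85.7] jaw yaw 94.10 toolx [ 0.003  0.    -1.   ] w 85.7 F [-0.2  0.3  0. ] t 2.0
  shift cm [ 8.17 -0.04 -0.23] rot [-0.0018  0.0033 -0.    ]
  tool axes y [-0.071  0.997  0.   ] z [0.997 0.071 0.003]
```

View pics/s1.png

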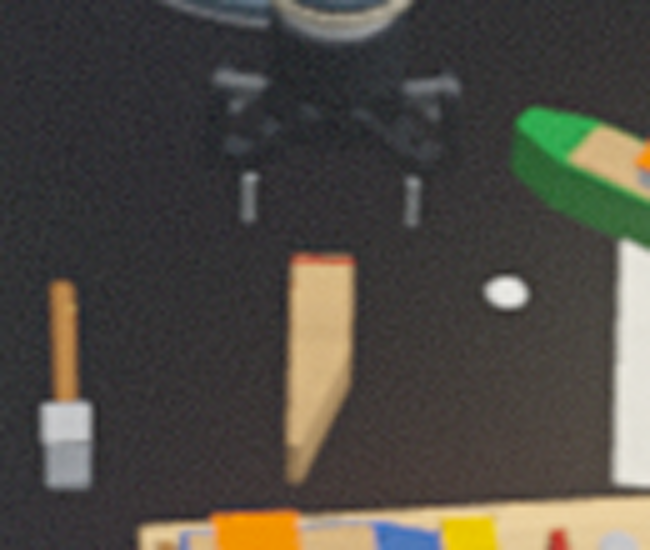

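View pics/t1.png

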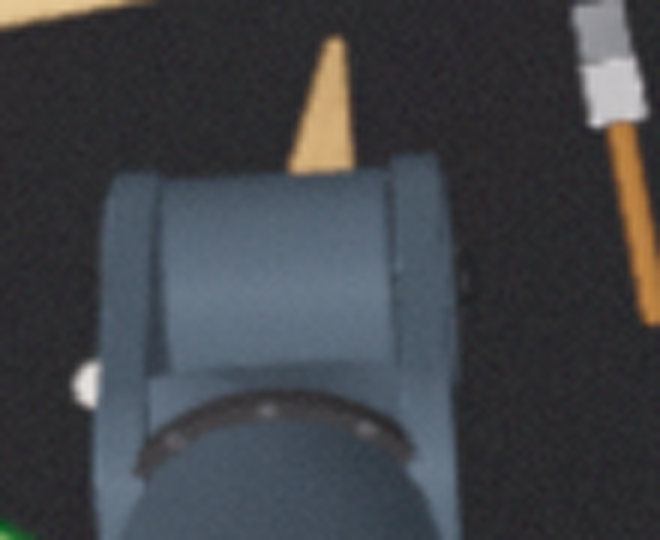

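Run:
```python
from h import *
for z in (85.7,95,99): print(proj("scene",[[403.9,71.7,z]]))
```

```text
[[305.3441882  176.10465901]]
[[305.43274594 173.85382067]]
[[305.47107503 172.87962469]]
```

```bash
python3 -m handwheel '[[3,-0.05,-0.2,0,0.003,0,1],[3,-0.05,0,0,0,0,1],[1.5,0,0,0,0,0,1],[0.7,0,0,0,0,0,1],[0,0,0,0,0,0,1]]' 60
python3 -m handwheel '[[0,0,0,0,0,0,0],[0,0,0,0,0,0,-0.2],[0,0,0,0,0,0,-0.5],[0,0,0,0,0,0,-1],[0,0,0,0,0,0,-1],[0,0,0,0,0,0,-1],[0,0,0,0,0,0,-1],[0,0,0,0,0,0,-1]]' 60
python3 - <<'E'
from h import *
delta([401.9,71.1,4],94.2)
E
```

```text
t: 2.6
position: [402.4, 70.5, 3.2]
tcp_rot: [0.707, -0.026, 0.706, 0.026]
force: [0.1, -0.2, -0.5]
gripper_width: 85.4
t: 3.4
position: [402.5, 70.4, 3.7]
tcp_rot: [0.707, -0.026, 0.706, 0.026]
force: [-2.1, 0.1, 12.5]
gripper_width: 33.4
pos [402.5  70.4   3.7] jaw yaw 94.18 toolx [ 0.002  0.    -1.   ] w 33.4 F [-2.1  0.1 12.5] t 3.4
  shift cm [-0.03  0.07 -0.06] rot [-0.0004  0.002   0.    ]
  tool axes y [-0.073  0.997  0.   ] z [0.997 0.073 0.002]
```

```bash
python3 -m handwheel '[[-1,0,0,0,0,0,-1],[-3,0,0,0,0,0,-1],[-3,0,0,0,0,0,-1],[0,0,0,0,0,0,-1],[0,0,0,0,0,0,-1]]' 60
python3 - <<'E'
from h import *
delta([437.5,209.8,45],101)
E
```

```text
t: 3.9
position: [402.3, 70.4, 73.5]
tcp_rot: [0.708, -0.026, 0.706, 0.026]
force: [0.2, -0.8, -0.7]
gripper_width: 33.5
pos [402.3  70.4  73.5] jaw yaw 94.19 toolx [ 0.003  0.    -1.   ] w 33.5 F [ 0.2 -0.8 -0.7] t 3.9
  shift cm [ 2.86 13.65  4.52] rot [-0.1188  0.0025  0.0002]
  tool axes y [-0.073  0.997 -0.   ] z [0.997 0.073 0.003]
```

```bash
python3 -m handwheel '[[0,2.7,0.9,0,0,0,-1],[0,2.7,0.9,0,0,0,-1],[0,2.7,0.9,0,0,0,-1],[0.5,2.7,0.9,0,0,0,-1],[0.5,2.7,0.9,0,0,0,-1],[0.5,0,0,-0.119,0.0025,0,-1],[1,0,0,0,0,0,-1],[0,0,0,0,0,0,-1],[0,0,0,0,0,0,-1]]' 60
python3 - <<'E'
from h import *
delta([437.5,209.8,45],101)
a=bot.get_image("top");cv2.imwrite("pics/t2f.png",a);cv2.imwrite("pics/t2.png",cv2.resize(a[135:265,165:295],None,fx=4.6,fy=4.6,interpolation=2))
a=bot.get_image("scene");cv2.imwrite("pics/s2f.png",a);cv2.imwrite("pics/s2.png",cv2.resize(a[150:280,250:410],None,fx=4.6,fy=4.6,interpolation=2))
E
```

```text
t: 4.8
position: [436.6, 207.7, 47.4]
tcp_rot: [0.703, -0.067, 0.705, 0.067]
force: [0.4, -0.1, -1.2]
gripper_width: 33.2
pos [436.6 207.7  47.4] jaw yaw 100.84 toolx [-0.003 -0.001 -1.   ] w 33.2 F [ 0.4 -0.1 -1.2] t 4.8
  shift cm [0.24 0.19 0.13] rot [-0.0028 -0.0031  0.0002]
  tool axes y [-0.188  0.982 -0.   ] z [ 0.982  0.188 -0.003]
```

View pics/t2.png

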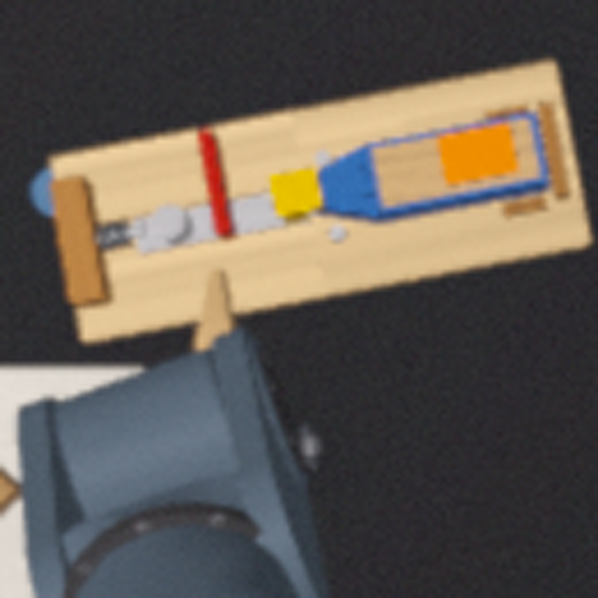

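View pics/s2.png

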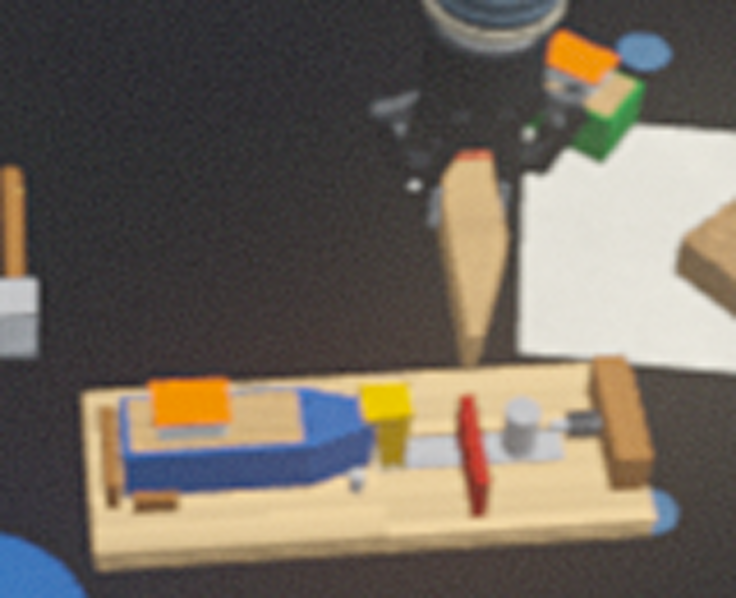

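```bash
python3 - <<'E'
from h import *
u=np.array([np.cos(np.radians(11)),np.sin(np.radians(11))]);v=np.array([-u[1],u[0]])
uv=lambda W:np.round(np.c_[W[:,:2]@u,W[:,:2]@v],1).tolist()
ft=lambda x,y:(165+x/4.6,135+y/4.6);fs=lambda x,y:(250+x/4.6,150+y/4.6)
a=cv2.imread("pics/t2f.png");s=cv2.imread("pics/s2f.png")
print("tcp uv",uv(np.array([[436.6,207.7,0]])))
for ch in(0,1,2):
  e=edge(a[...,ch],ft(227,277),ft(234,328),1.5,.05);print("top straight z77/43",uv(onz("top",e[:2],77.7)),uv(onz("top",e[:2],43.7)),e[2])
  e=edge(s[...,ch],fs(441,195),fs(460,355),1.5,.1);print("scene straight z77",uv(onz("scene",e[:2],77.7)),e[2])
  e=edge(a[...,ch],ft(201,132),ft(218,234),1.5,.15);print("top fence L z54",uv(onz("top",e[:2],54)),e[2])
  e=edge(s[...,ch],fs(474,400),fs(487,500),1.5,.15);print("scene fence +y z54",uv(onz("scene",e[:2],54)),e[2])
  e=edge(s[...,ch],fs(461,400),fs(476,510),1.5,.15);print("scene fence -y edge",uv(onz("scene",e[:2],54)),e[2])
E
python3 - <<'E'
import cv2
a=cv2.imread("pics/s2f.png")
cv2.imwrite("pics/s2z.png",cv2.resize(a[220:270,325:385],None,fx=12,fy=12,interpolation=cv2.INTER_CUBIC))
a=cv2.imread("pics/t2f.png")
cv2.imwrite("pics/t2z.png",cv2.resize(a[160:215,185:235],None,fx=10,fy=10,interpolation=cv2.INTER_CUBIC))
E
```

```text
tcp uv [[468.2, 120.6]]
top straight z77/43 [[583.8, 100.1], [552.7, 105.2]] [[588.5, 103.9], [556.7, 109.1]] 0.2702046
scene straight z77 [[476.6, 104.0], [605.3, 99.6]] 0.30881622
top fence L z54 [[680.5, 106.2], [614.9, 105.9]] 0.058285292
scene fence +y z54 [[621.6, 103.4], [694.3, 102.2]] 0.13198274
scene fence -y edge [[621.2, 92.8], [701.5, 89.1]] 0.07231707
top straight z77/43 [[583.9, 100.3], [552.6, 104.8]] [[588.6, 104.1], [556.5, 108.7]] 0.27588627
scene straight z77 [[476.6, 104.1], [605.5, 98.2]] 0.423802
top fence L z54 [[680.5, 105.9], [614.9, 106.3]] 0.06559298
scene fence +y z54 [[621.6, 103.0], [694.2, 102.4]] 0.12328311
scene fence -y edge [[621.2, 92.8], [701.5, 89.1]] 0.06731285
top straight z77/43 [[583.9, 100.6], [552.4, 104.3]] [[588.6, 104.4], [556.4, 108.1]] 0.2703203
scene straight z77 [[476.8, 102.6], [605.5, 98.4]] 0.57062685
top fence L z54 [[680.2, 98.9], [614.8, 101.8]] 1.1154512
scene fence +y z54 [[621.5, 105.2], [694.6, 96.4]] 0.9923185
scene fence -y edge [[620.9, 97.0], [701.2, 88.8]] 0.4116892
```

View pics/s2z.png

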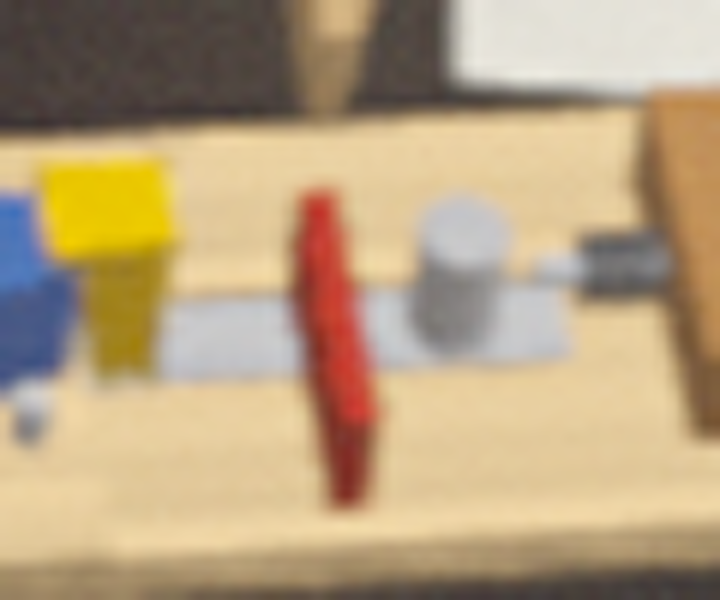

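View pics/t2z.png

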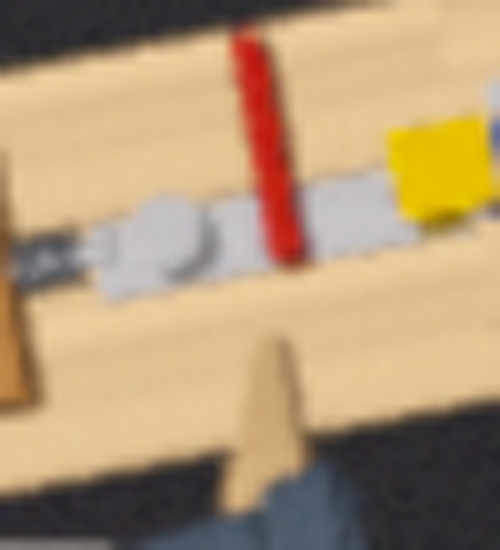

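```bash
python3 - <<'E'
from h import *
u=np.array([np.cos(np.radians(11)),np.sin(np.radians(11))]);v=np.array([-u[1],u[0]])
uv=lambda W:np.round(np.c_[W[:,:2]@u,W[:,:2]@v],1).tolist()
R=np.array([[u[0],v[0]],[u[1],v[1]]])
# predicted wedge pts for grip at tcp 468.2,120.6
def W(x,y,z): p=468.2*u+120.6*v+x*u+y*v; return [p[0],p[1],z]
names=["nose straight top","nose other top","nose straight bot","knee top","thick straight top"]
P=[W(125,-17,77.7),W(125,-11,77.7),W(125,-17,43.7),W(49,17,77.7),W(-25,-17,77.7)]
pt=proj("top",P);ps=proj("scene",P)
for n,a_,b in zip(names,pt,ps): print(n,"t2z",np.round((a_-[185,160])*10),"s2z",np.round((b-[325,220])*12),"s2",np.round((b-[250,150])*4.6))
# fence predicted with gap at (629.5,104.5)
for x,y in((-14,0),(-14,-10),(52,0),(52,-10)):
    p=(629.5+x)*u+(104.5+y)*v;q=[p[0],p[1],54]
    print("fence",x,y,np.round((proj("top",[q])-[185,160])*10),np.round((proj("scene",[q])-[325,220])*12))
E
python3 -c "
import cv2
a=cv2.imread('pics/s2f.png')
cv2.imwrite('pics/s2y.png',cv2.resize(a[178:235,330:375],None,fx=10,fy=10,interpolation=cv2.INTER_CUBIC))"
```

```text
nose straight top t2z [278. 322.] s2z [325.  42.] s2 [470. 338.]
nose other top t2z [257. 326.] s2z [351.  40.] s2 [480. 337.]
nose straight bot t2z [294. 336.] s2z [312. 136.] s2 [464. 374.]
knee top t2z [208. 608.] s2z [ 418. -214.] s2 [505. 240.]
thick straight top t2z [374. 844.] s2z [ 229. -431.] s2 [433. 157.]
fence -14 0 [[272. 257.]] [[335. 183.]]
fence -14 -10 [[306. 250.]] [[291. 185.]]
fence 52 0 [[231.  34.]] [[382. 415.]]
fence 52 -10 [[265.  28.]] [[337. 418.]]
```

View pics/s2y.png

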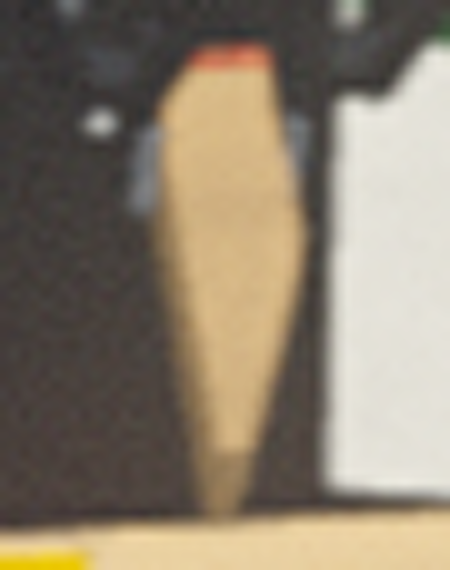

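```bash
python3 -m handwheel '[[1,0.6,0,0,0,0,-1],[0.8,0,0,-0.003,-0.003,0,-1],[0.5,0,0,0,0,0,-1],[0,0,0,0,0,0,-1],[0,0,0,0,0,0,-1]]' 60
python3 - <<'E'
from h import *
u=np.array([np.cos(np.radians(11)),np.sin(np.radians(11))]);v=np.array([-u[1],u[0]])
delta([437.5,209.8,24],101)
p=tool()[0]; print("uv",p[:2]@u,p[:2]@v)
a=bot.get_image("top");cv2.imwrite("pics/t3f.png",a);cv2.imwrite("pics/t3.png",cv2.resize(a[160:215,185:235],None,fx=10,fy=10,interpolation=2))
a=bot.get_image("scene");cv2.imwrite("pics/s3f.png",a);cv2.imwrite("pics/s3.png",cv2.resize(a[190:270,325:385],None,fx=7.5,fy=7.5,interpolation=2))
E
```

```text
t: 5.4
position: [435.9, 214.1, 24.9]
tcp_rot: [0.704, -0.069, 0.703, 0.069]
force: [0.1, 0.2, -2.5]
gripper_width: 33.5
pos [435.9 214.1  24.9] jaw yaw 101.18 toolx [ 0.001  0.    -1.   ] w 33.5 F [ 0.1  0.2 -2.5] t 5.4
  shift cm [ 0.09 -0.46  0.07] rot [0.0031 0.0012 0.    ]
  tool axes y [-0.194  0.981 -0.   ] z [0.981 0.194 0.001]
uv 468.767841118837 127.03542131384759
```

View pics/t3.png

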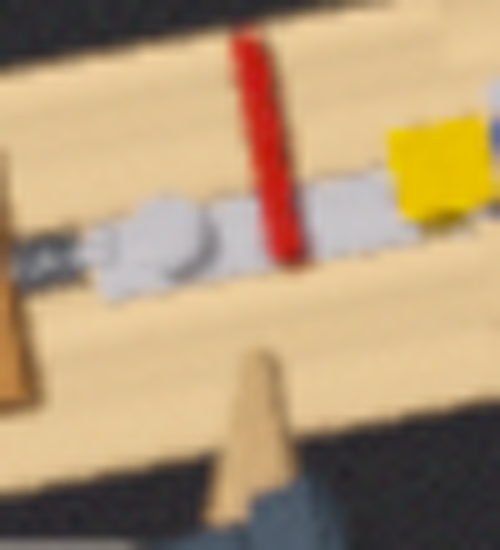

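View pics/s3.png

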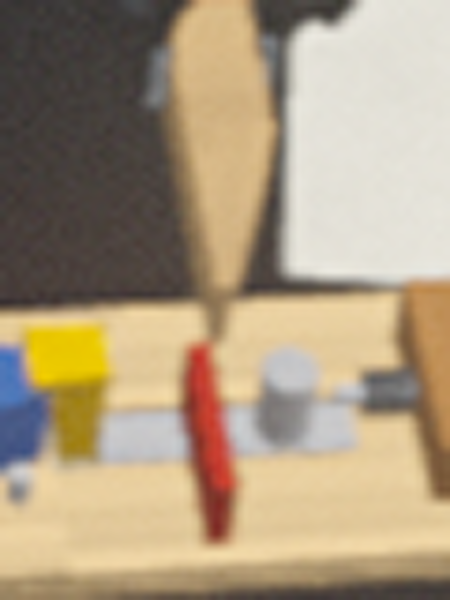

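```bash
python3 -m handwheel '[[0.2,-0.2,1,0.003,0.001,0,-1],[0,0,1,0,0,0,-1],[0,0,1,0,0,0,-1],[0,0,0,0,0,0,-1]]' 60
python3 -m handwheel '[[0.1,0,0.7,0,0,0,-1],[0,0,0.7,0,0,0,-1],[0,0,0.7,0,0,0,-1],[0,0,0,0,0,0,-1]]' 60
python3 - <<'E'
from h import *
u=np.array([np.cos(np.radians(11)),np.sin(np.radians(11))]);v=np.array([-u[1],u[0]])
delta([437.5,209.8,24],101)
s=tool();p=s[0]; print("uv",p[:2]@u,p[:2]@v,"Fuv",s[2]["force"][:2]@u,s[2]["force"][:2]@v)
a=bot.get_image("top");cv2.imwrite("pics/t4f.png",a);cv2.imwrite("pics/t4.png",cv2.resize(a[160:215,185:235],None,fx=10,fy=10,interpolation=2))
E
```

```text
t: 5.9
position: [467.6, 218.3, 23.2]
tcp_rot: [0.705, -0.068, 0.703, 0.068]
force: [-0.0, 0.0, -0.8]
gripper_width: 33.2
t: 6.3
position: [487.4, 222.2, 22.1]
tcp_rot: [0.704, -0.068, 0.703, 0.068]
force: [-0.4, 0.1, -0.2]
gripper_width: 33.2
pos [487.4 222.2  22.1] jaw yaw 101.01 toolx [ 0.001  0.    -1.   ] w 33.2 F [-0.4  0.1 -0.2] t 6.3
  shift cm [-0.2  -0.27 -5.14] rot [ 0.0001  0.0015 -0.0001]
  tool axes y [-0.191  0.982  0.   ] z [0.982 0.191 0.001]
uv 520.8630241109184 125.13095285061034 Fuv -0.41780849932486475 0.1459416687405116
```

View pics/t4.png

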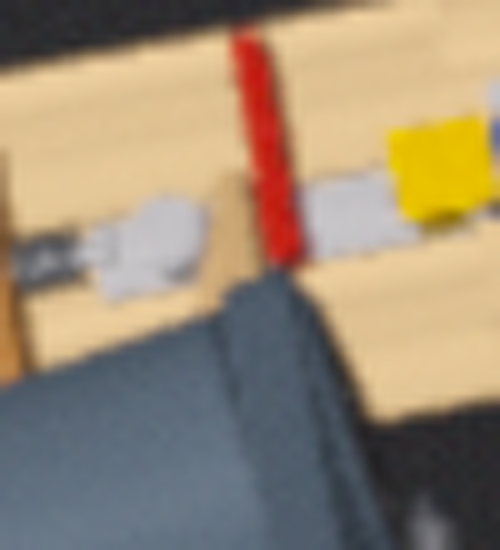

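```bash
python3 -m handwheel '[[0.05,-0.1,0.5,0,0.001,0,-1],[0,0,0.5,0,0,0,-1],[0,0,0.5,0,0,0,-1],[0,0,0.5,0,0,0,-1],[0,0,0,0,0,0,-1]]' 60
python3 - <<'E'
from h import *
u=np.array([np.cos(np.radians(11)),np.sin(np.radians(11))]);v=np.array([-u[1],u[0]])
s=tool();p=s[0]; print("uv",p[:2]@u,p[:2]@v,"Fuv",s[2]["force"][:2]@u,s[2]["force"][:2]@v)
E
```

```text
t: 6.85
position: [505.0, 224.2, 21.7]
tcp_rot: [0.702, -0.068, 0.705, 0.067]
force: [-8.7, -4.9, 10.0]
gripper_width: 33.3
uv 538.4954368013595 123.70134184907967 Fuv -9.516798533160701 -3.162603021682503
```

```bash
python3 -m handwheel '[[-0.05,0,0.4,0,0,0,-1],[0,0,0.4,0,0,0,-1],[0,0,0.4,0,0,0,-1],[0,0,0.4,0,0,0,-1],[0,0,0.4,0,0,0,-1],[0,0,0,0,0,0,-1]]' 60
python3 - <<'E'
from h import *
u=np.array([np.cos(np.radians(11)),np.sin(np.radians(11))]);v=np.array([-u[1],u[0]])
delta([437.5,209.8,24],101)
s=tool();p=s[0]; print("uv",p[:2]@u,p[:2]@v,"Fuv",s[2]["force"][:2]@u,s[2]["force"][:2]@v)
a=bot.get_image("top");cv2.imwrite("pics/t5.png",cv2.resize(a[160:215,185:235],None,fx=10,fy=10,interpolation=2))
a=bot.get_image("scene");cv2.imwrite("pics/s5.png",cv2.resize(a[190:270,325:385],None,fx=7.5,fy=7.5,interpolation=2))
E
```

```text
t: 7.45
position: [524.5, 227.7, 21.7]
tcp_rot: [0.702, -0.068, 0.705, 0.067]
force: [-8.0, -6.7, 6.1]
gripper_width: 33.2
pos [524.5 227.7  21.7] jaw yaw 100.99 toolx [-0.004 -0.002 -1.   ] w 33.2 F [-8.  -6.7  6.1] t 7.45
  shift cm [-0.18 -0.1  -8.88] rot [-0.0002 -0.0046  0.0009]
  tool axes y [-0.191  0.982 -0.001] z [ 0.982  0.191 -0.005]
uv 558.3297897340537 123.4611104429902 Fuv -9.137205699752561 -5.035968121168335
```

View pics/s5.png

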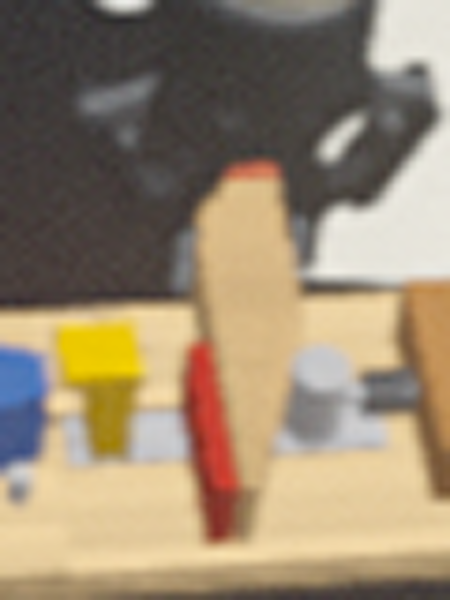

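```bash
python3 -m handwheel '[[0,0,0.4,0,0,0,-1],[0,0,0.4,0,0,0,-1],[0,0,0.4,0,0,0,-1],[0,0,0.4,0,0,0,-1],[0,0,0.4,0,0,0,-1],[0,0,0.4,0,0,0,-1],[0,0,0,0,0,0,-1]]' 60
python3 - <<'E'
from h import *
u=np.array([np.cos(np.radians(11)),np.sin(np.radians(11))]);v=np.array([-u[1],u[0]])
s=tool();p=s[0]; print("uv",p[:2]@u,p[:2]@v,"Fuv",s[2]["force"][:2]@u,s[2]["force"][:2]@v)
E
```

```text
t: 8.25
position: [548.5, 232.3, 21.8]
tcp_rot: [0.703, -0.068, 0.705, 0.067]
force: [-4.7, -6.9, 4.4]
gripper_width: 33.2
uv 582.7668530146456 123.32406310191918 Fuv -5.882362133035402 -5.866594276110583
```

```bash
python3 -m handwheel '[[0,0,0.35,0,0,0,-1],[0,0,0.35,0,0,0,-1],[0,0,0,0,0,0,-1]]' 60
python3 - <<'E'
from h import *
u=np.array([np.cos(np.radians(11)),np.sin(np.radians(11))]);v=np.array([-u[1],u[0]])
s=tool();p=s[0]; print("uv",p[:2]@u,p[:2]@v,"Fuv",s[2]["force"][:2]@u,s[2]["force"][:2]@v)
a=bot.get_image("top");cv2.imwrite("pics/t6.png",cv2.resize(a[140:215,170:290],None,fx=6,fy=6,interpolation=2))
a=bot.get_image("scene");cv2.imwrite("pics/s6.png",cv2.resize(a[190:270,325:385],None,fx=7.5,fy=7.5,interpolation=2))
E
```

```text
t: 8.55
position: [555.8, 233.6, 21.8]
tcp_rot: [0.703, -0.068, 0.705, 0.067]
force: [-3.2, -6.7, 3.2]
gripper_width: 33.0
uv 590.129074885232 123.29209901778461 Fuv -4.386991752534671 -5.935623385135782
```

View pics/s6.png

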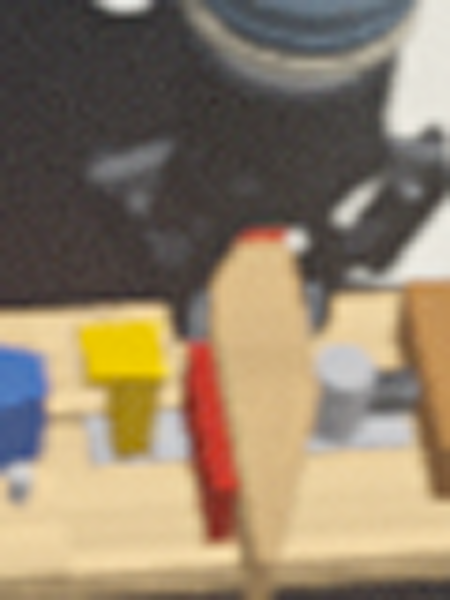

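View pics/t6.png

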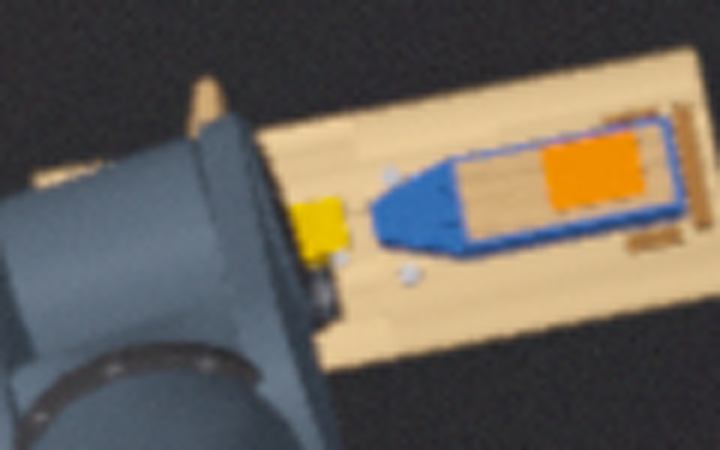

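```bash
python3 -m handwheel '[[0,0,0,0,0,0,-0.3],[0,0,0,0,0,0,0],[0,0,0,0,0,0,0.3],[0,0,0,0,0,0,0.3],[0,0,0,0,0,0,0.3],[0,0,0,0,0,0,0.3]]' 60
python3 - <<'E'
from h import *
u=np.array([np.cos(np.radians(11)),np.sin(np.radians(11))]);v=np.array([-u[1],u[0]])
s=tool();p=s[0]; print("uv",p[:2]@u,p[:2]@v,"F",s[2]["force"],s[2]["gripper_width"])
a=bot.get_image("scene");cv2.imwrite("pics/s7.png",cv2.resize(a[190:270,325:385],None,fx=7.5,fy=7.5,interpolation=2))
E
```

```text
t: 9.25
position: [556.3, 234.7, 22.0]
tcp_rot: [0.704, -0.068, 0.704, 0.068]
force: [0.0, 0.0, -0.5]
gripper_width: 55.7
uv 590.8744900062215 124.21847053516719 F [ 0.02450531  0.00230091 -0.5380969 ] 55.716368223317325
```

View pics/s7.png

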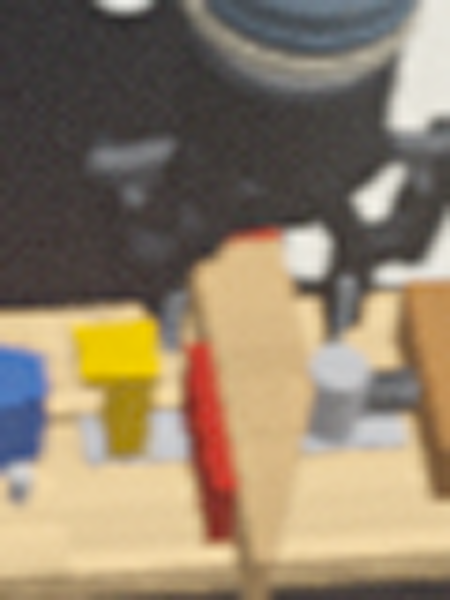

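```bash
python3 -m handwheel '[[-1,0,0,0,0,0,0.3],[-2,0,0,0,0,0,0.5],[-4,0,0,0,0,0,1],[-4,0,0,0,0,0,1],[-2,0,0,0.14,0,0,1],[0,0,0,0.14,0,0,1],[0,0,0,0.14,0,0,1],[0,0,0,0.14,0,0,1],[0,0,0,0.14,0,0,1],[0,0,0,0.14,0,0,1]]' 30
python3 -m handwheel '[[0,0,0,0.14,0,0,1],[0,0,0,0.14,0,0,1],[0,0,0,0.14,0,0,1],[0,0,0,0.14,0,0,1],[0,0,0,0.14,0,0,1],[0,0,0,0,0,0,1]]' 30
python3 - <<'E'
from h import *
delta([623.5,91.2,130],11); print(tool()[2]["joints"])
E
```

```text
t: 10.3
position: [556.4, 234.6, 152.8]
tcp_rot: [0.67, 0.227, 0.67, -0.227]
force: [0.2, -0.0, -0.2]
gripper_width: 85.4
t: 10.9
position: [556.4, 234.6, 152.7]
tcp_rot: [0.552, 0.442, 0.552, -0.442]
force: [-0.2, -0.2, 0.2]
gripper_width: 85.5
pos [556.4 234.6 152.7] jaw yaw 12.66 toolx [ 0.  0. -1.] w 85.5 F [-0.2 -0.2  0.2] t 10.9
  shift cm [ 2.27  3.41 15.47] rot [ 0.029  -0.0001 -0.0001]
  tool axes y [0.976 0.219 0.   ] z [ 0.219 -0.976 -0.   ]
[3.21957038e-01 5.33684995e-01 1.57892663e+00 1.30101294e-04
 1.02890650e+00 1.00910357e-01]
```

```bash
python3 -m handwheel '[[0,0.85,3.87,0,0,0,1],[0,0.85,3.87,0,0,0,1],[0,0.85,3.87,0,0,0,1],[0,0.86,3.86,0,0,0,1],[0,0,0,0.029,0,0,1],[2,0,0,0,0,0,1],[0,0,0,0,0,0,1],[0,0,0,0,0,0,1]]' 30
python3 - <<'E'
from h import *
delta([623.5,91.2,24],11)
a=bot.get_image("top");cv2.imwrite("pics/t8f.png",a);cv2.imwrite("pics/t8.png",cv2.resize(a[140:220,165:300],None,fx=5.5,fy=5.5,interpolation=2))
a=bot.get_image("scene");cv2.imwrite("pics/s8f.png",a);cv2.imwrite("pics/s8.png",cv2.resize(a[170:290,245:405],None,fx=5,fy=5,interpolation=2))
E
```

```text
t: 11.7
position: [623.5, 91.7, 132.3]
tcp_rot: [0.546, 0.448, 0.547, -0.449]
force: [0.5, -0.4, -0.0]
gripper_width: 85.2
pos [623.5  91.7 132.3] jaw yaw 11.26 toolx [-0.001 -0.    -1.   ] w 85.2 F [ 0.5 -0.4 -0. ] t 11.7
  shift cm [10.83 -0.    0.05] rot [ 0.0045 -0.0001  0.0011]
  tool axes y [ 0.981  0.195 -0.001] z [ 0.195 -0.981 -0.   ]
```

View pics/s8.png

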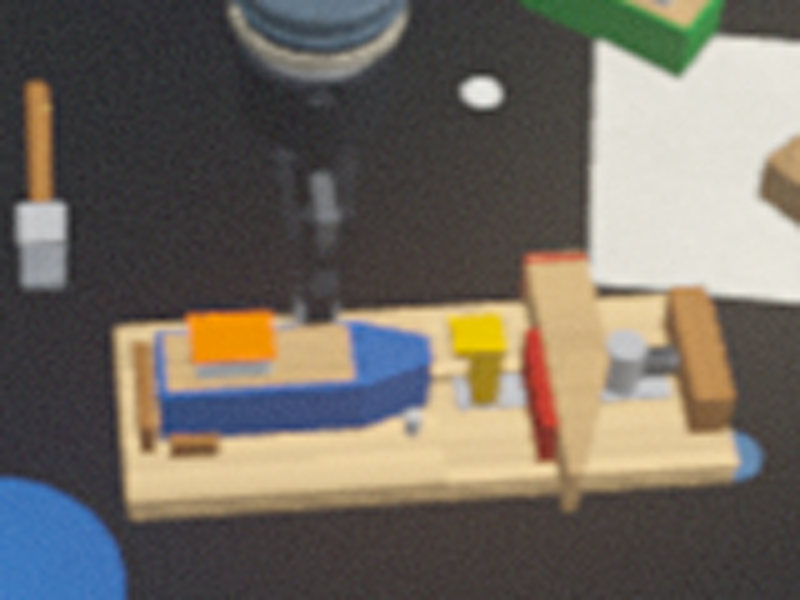

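View pics/t8.png

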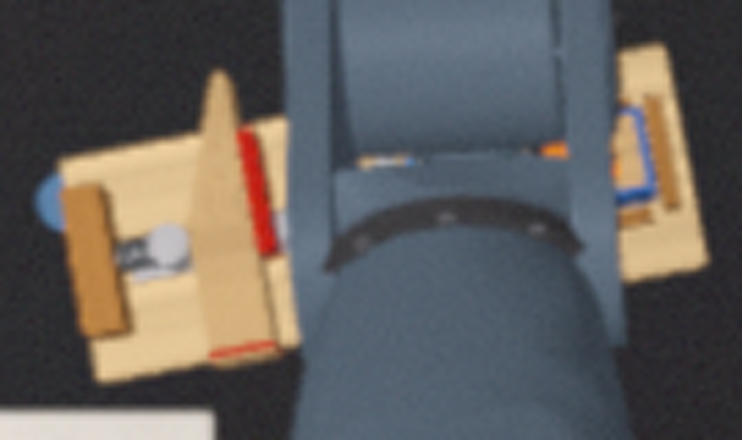

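```bash
python3 -m handwheel '[[4,0,0,0.0045,0,0,1],[3,0,0,0,0,0,1],[2,0,0,0,0,0,1],[1,0,0,0,0,0,1],[0.7,0,0,0,0,0,1],[0,0,0,0,0,0,1]]' 30
python3 - <<'E'
from h import *
delta([623.5,91.2,24],11)
E
```

```text
t: 12.4
position: [623.9, 91.4, 25.2]
tcp_rot: [0.545, 0.45, 0.545, -0.45]
force: [-0.5, -0.3, 0.0]
gripper_width: 85.3
pos [623.9  91.4  25.2] jaw yaw 10.88 toolx [-0. -0. -1.] w 85.3 F [-0.5 -0.3  0. ] t 12.4
  shift cm [ 0.12 -0.04  0.01] rot [-0.002  -0.      0.0003]
  tool axes y [ 0.982  0.189 -0.   ] z [ 0.189 -0.982 -0.   ]
```

Close slowly.

```bash
python3 -m handwheel '[[0,0,0,0,0,0,0.4],[0,0,0,0,0,0,0.2],[0,0,0,0,0,0,0.1],[0,0,0,0,0,0,0],[0,0,0,0,0,0,-0.1],[0,0,0,0,0,0,-0.2],[0,0,0,0,0,0,-0.5],[0,0,0,0,0,0,-1],[0,0,0,0,0,0,-1],[0,0,0,0,0,0,-1]]' 30
python3 - <<'E'
from h import *
delta([623.5,91.2,24],11)
a=bot.get_image("scene");cv2.imwrite("pics/s9.png",cv2.resize(a[170:290,245:405],None,fx=5,fy=5,interpolation=2))
E
```

```text
t: 13.4
position: [624.2, 91.3, 25.8]
tcp_rot: [0.545, 0.451, 0.545, -0.45]
force: [-0.8, -0.0, 6.5]
gripper_width: 45.9
pos [624.2  91.3  25.8] jaw yaw 10.86 toolx [ 0.001  0.    -1.   ] w 45.9 F [-0.8 -0.   6.5] t 13.4
  shift cm [ 0.18 -0.07 -0.  ] rot [-0.0025  0.0001 -0.0007]
  tool axes y [0.982 0.188 0.001] z [ 0.188 -0.982  0.   ]
```

View pics/s9.png

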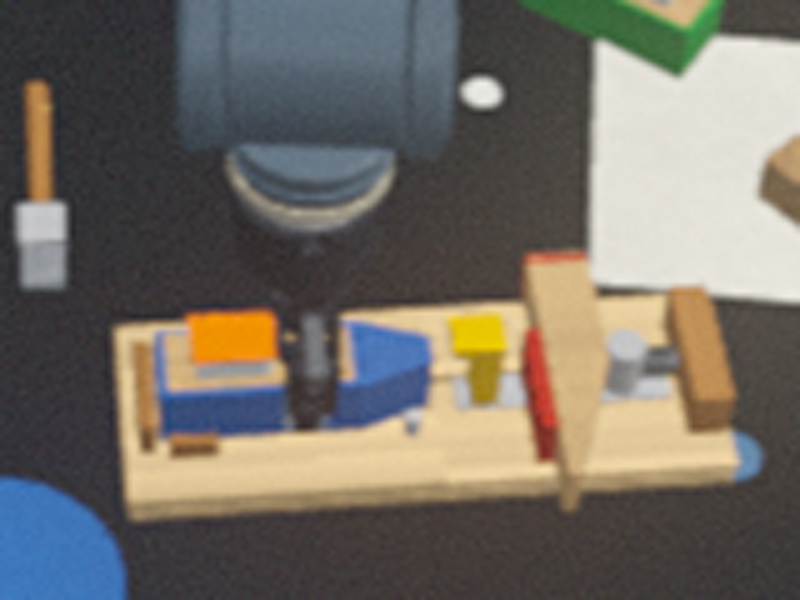

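```bash
python3 -m handwheel '[[-0.5,0,0,0,0,0,-1],[-1,0,0,0,0,0,-1],[-1.5,0,0,0,0,0,-1],[-2,0,0,0,0,0,-1],[-3,0,0,0,0,0,-1],[-4,0,0,0,0,0,-1],[0,0,0,0,0,0,-1],[0,0,0,0,0,0,-1],[0,0,0,0,0,0,-1]]' 30
python3 - <<'E'
from h import *
delta([498,-322,150],-21.1)
a=bot.get_image("scene");cv2.imwrite("pics/s10.png",cv2.resize(a[140:290,235:425],None,fx=4,fy=4,interpolation=2))
a=bot.get_image("top");cv2.imwrite("pics/t10.png",a[90:330,150:520].repeat(2,0).repeat(2,1))
E
```

```text
t: 14.35
position: [623.1, 91.2, 144.2]
tcp_rot: [0.545, 0.45, 0.546, -0.451]
force: [0.2, -0.0, -3.0]
gripper_width: 45.5
pos [623.1  91.2 144.2] jaw yaw 10.85 toolx [-0.002 -0.    -1.   ] w 45.5 F [ 0.2 -0.  -3. ] t 14.35
  shift cm [ -0.54 -20.07  38.22] rot [5.577e-01 4.000e-04 2.100e-03]
  tool axes y [ 0.982  0.188 -0.002] z [ 0.188 -0.982 -0.   ]
```

View pics/s10.png

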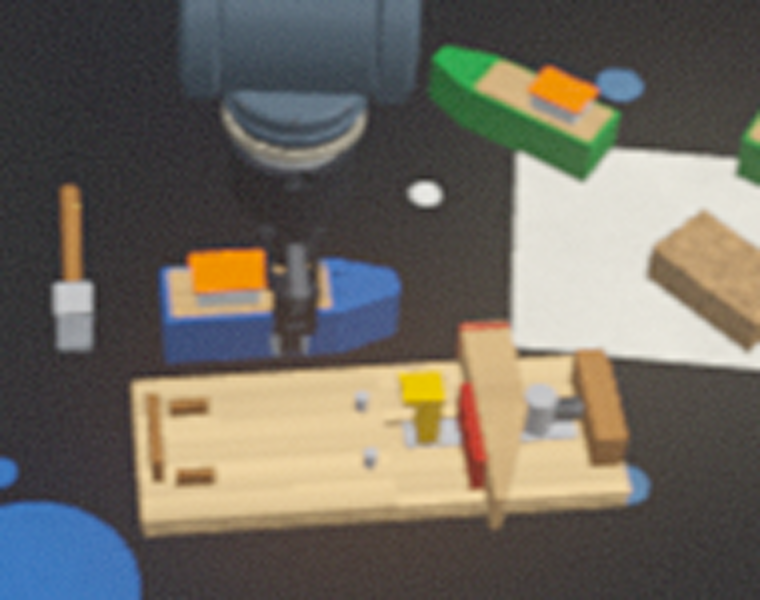

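View pics/t10.png

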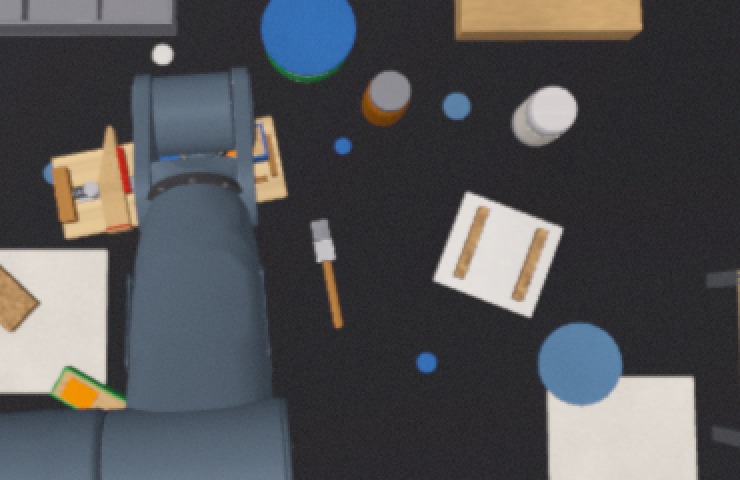

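```bash
python3 -m handwheel '[[-0.5,-1,1.9,0,0,0,-1],[-0.5,-1.5,2.9,0,0,0,-1],[0,-1.8,3.4,0,0,0,-1],[0,-1.8,3.4,0,0,0,-1],[0,-1.8,3.4,0,0,0,-1],[0,-1.8,3.4,0,0,0,-1],[0,-1.8,3.4,0,0,0,-1],[0,-1.8,3.4,0,0,0,-1],[0,-1.8,3.4,0,0,0,-1],[0,-1.8,3.4,0,0,0,-1]]' 30
python3 -m handwheel '[[0,-1.5,2.8,0,0,0,-1],[0,-1.2,2.2,0,0,0,-1],[0,0,0,0.11,0,0,-1],[0,0,0,0.11,0,0,-1],[0,0,0,0.11,0,0,-1],[0,0,0,0.11,0,0,-1],[0,0,0,0.11,0,0,-1],[0,0,0,0,0,0,-1],[0,0,0,0,0,0,-1]]' 30
python3 - <<'E'
from h import *
delta([499.5,-318,60],-21.1); print(tool()[2]["joints"])
a=bot.get_image("scene");cv2.imwrite("pics/s11.png",cv2.resize(a[110:260,90:290],None,fx=4,fy=4,interpolation=2))
a=bot.get_image("top");cv2.imwrite("pics/t11.png",cv2.resize(a[150:270,330:470],None,fx=5,fy=5,interpolation=2))
E
```

```text
t: 15.45
position: [517.1, -256.1, 154.2]
tcp_rot: [0.544, 0.45, 0.546, -0.451]
force: [0.3, -0.5, -1.9]
gripper_width: 45.4
t: 16.35
position: [500.8, -308.9, 154.5]
tcp_rot: [-0.403, -0.581, -0.404, 0.581]
force: [0.7, 0.9, -3.2]
gripper_width: 45.9
pos [ 500.8 -308.9  154.5] jaw yaw -20.48 toolx [-0.001  0.001 -1.   ] w 45.9 F [ 0.7  0.9 -3.2] t 16.35
  shift cm [9.45 0.21 0.9 ] rot [ 0.0109 -0.0001  0.0015]
  tool axes y [ 0.937 -0.35  -0.002] z [-0.35  -0.937 -0.   ]
[-6.31639313e-01  5.06553080e-01  1.61969447e+00 -4.07099088e-04
  1.01682967e+00 -2.74068139e-01]
```

View pics/s11.png

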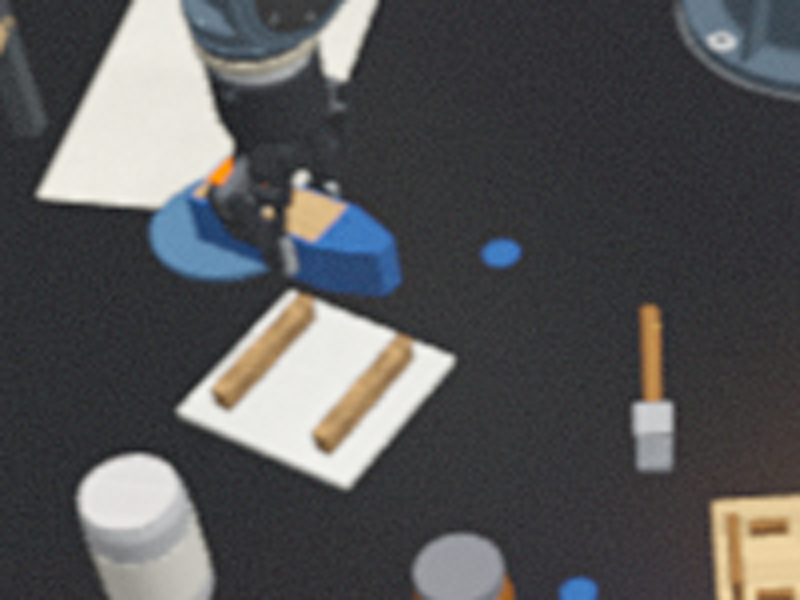

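```bash
python3 -m handwheel '[[2,0.2,0.45,0.011,0,0,-1],[3,0,0.45,0,0,0,-1],[3,0,0,0,0,0,-1],[1.5,0,0,0,0,0,-1],[0,0,0,0,0,0,-1],[0,0,0,0,0,0,-1]]' 30
python3 - <<'E'
from h import *
delta([499.5,-318,38],-21.1)
a=bot.get_image("scene");cv2.imwrite("pics/s12f.png",a);cv2.imwrite("pics/s12.png",cv2.resize(a[130:250,120:250],None,fx=5,fy=5,interpolation=2))
E
```

```text
t: 17.05
position: [500.1, -318.4, 61.0]
tcp_rot: [-0.4, -0.584, -0.399, 0.584]
force: [-0.2, 0.3, -2.3]
gripper_width: 45.7
pos [ 500.1 -318.4   61. ] jaw yaw -21.25 toolx [ 0.    -0.001 -1.   ] w 45.7 F [-0.2  0.3 -2.3] t 17.05
  shift cm [ 2.3  -0.08 -0.02] rot [-0.0026  0.0005 -0.0005]
  tool axes y [ 0.932 -0.362  0.001] z [-0.362 -0.932  0.001]
```

View pics/s12.png

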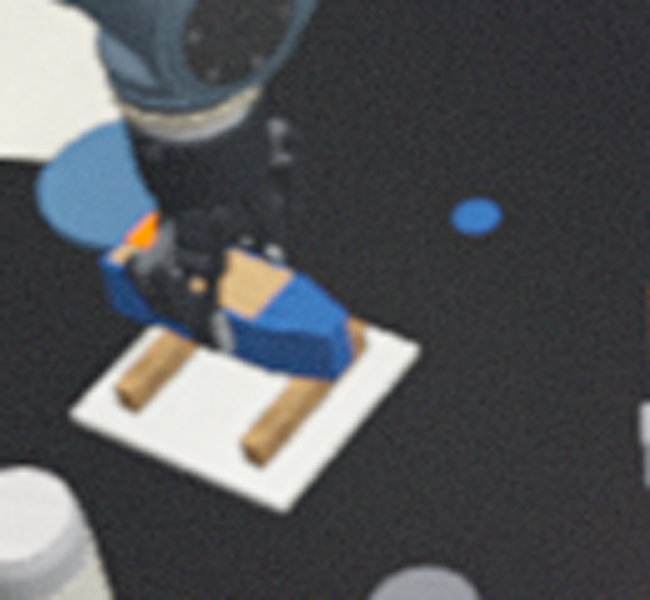

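Run:
```python
from h import *
a_=np.radians(68.9);y=np.array([np.cos(a_),np.sin(a_)]);x=np.array([y[1],-y[0]])
c=np.array([498,-322])
f=lambda p,q:[120+p/5,130+q/5]
for n,p,z in(("bow bottom near corner",f(332,379),53),("bow bottom far",f(350,362),53),("bow top near",f(337,338),95),("stern top near?",f(104,258),95),("stern bottom near",f(112,308),53)):
    W=onz("scene",[p],z)[0,:2]; print(n,np.round([(W-c)@x,(W-c)@y],1), "rel tcp y",round((W-np.array([500.1,-318.4]))@y,1))
# stand corners from scene at z=8
for p in(f(420,347),f(288,512),f(70,412)):
    W=onz("scene",[p],8)[0,:2]; print("stand corner",np.round([(W-c)@x,(W-c)@y],1))
```

```text
bow bottom near corner [ 7.6 71.1] rel tcp y 67.0
bow bottom far [-8.1 72.8] rel tcp y 68.7
bow top near [ 9.2 82.5] rel tcp y 78.3
stern top near? [ 19.8 -72. ] rel tcp y -76.1
stern bottom near [ 21.6 -75.2] rel tcp y -79.3
stand corner [-68.9  74.8]
stand corner [73.4 78.8]
stand corner [ 70.9 -79. ]
```

```bash
python3 -m handwheel '[[1,0,0,0,0,0,-1],[0.7,0,0,0,0,0,-1],[0.3,0,0,0,0,0,-1],[0.1,0,0,0,0,0,-1],[0,0,0,0,0,0,-1],[0,0,0,0,0,0,-1]]' 30
python3 -m handwheel '[[0.1,0,0,0,0,0,-1],[0,0,0,0,0,0,-1]]' 30
python3 -m handwheel '[[0.08,0,0,0,0,0,-1],[0,0,0,0,0,0,-1]]' 30
```

```text
t: 17.7
position: [499.7, -318.3, 39.3]
tcp_rot: [-0.399, -0.584, -0.399, 0.584]
force: [-0.6, 0.3, -2.8]
gripper_width: 45.9
t: 17.9
position: [499.6, -318.1, 38.1]
tcp_rot: [-0.399, -0.584, -0.399, 0.584]
force: [0.1, 0.2, -3.2]
gripper_width: 45.8
t: 18.1
position: [499.7, -318.2, 37.8]
tcp_rot: [-0.399, -0.584, -0.399, 0.584]
force: [-2.9, 2.6, 4.1]
gripper_width: 45.6
```

Contact (force turned to +4 N). Release.

```bash
python3 -m handwheel '[[0,0,0,0,0,0,0.1],[0,0,0,0,0,0,0.2],[0,0,0,0,0,0,0.4],[0,0,0,0,0,0,0.7],[0,0,0,0,0,0,1],[0,0,0,0,0,0,1],[0,0,0,0,0,0,1],[0,0,0,0,0,0,1]]' 30
python3 -m handwheel '[[-1,0,0,0,0,0,1],[-3,0,0,0,0,0,1],[-4,0,0,0,0,0,1],[-4,0,0,0,0,0,1],[-3,0,0,0,0,0,1],[0,-4,0,0,0,0,1],[0,-4,0,0,0,0,1],[0,-4,0,0,0,0,1],[0,-4,0,0,0,0,1],[0,0,0,0,0,0,1]]' 30
python3 - <<'E'
from h import *
a=bot.get_image("scene");cv2.imwrite("pics/s13f.png",a);cv2.imwrite("pics/s13.png",cv2.resize(a[110:290,110:410],None,fx=2.6,fy=2.6,interpolation=2))
a=bot.get_image("top");cv2.imwrite("pics/t13f.png",a);cv2.imwrite("pics/t13.png",cv2.resize(a[130:270,170:450],None,fx=2.8,fy=2.8,interpolation=2))
print(bot.observe()["force"])
E
```

```text
t: 18.9
position: [499.6, -318.2, 37.3]
tcp_rot: [-0.399, -0.584, -0.399, 0.584]
force: [0.2, -0.3, -0.0]
gripper_width: 85.5
t: 19.9
position: [347.2, -258.1, 187.7]
tcp_rot: [-0.398, -0.584, -0.4, 0.584]
force: [0.7, -1.0, 0.0]
gripper_width: 85.0
[-0.55958377 -0.43223503 -0.53428628]
```

View pics/s13.png

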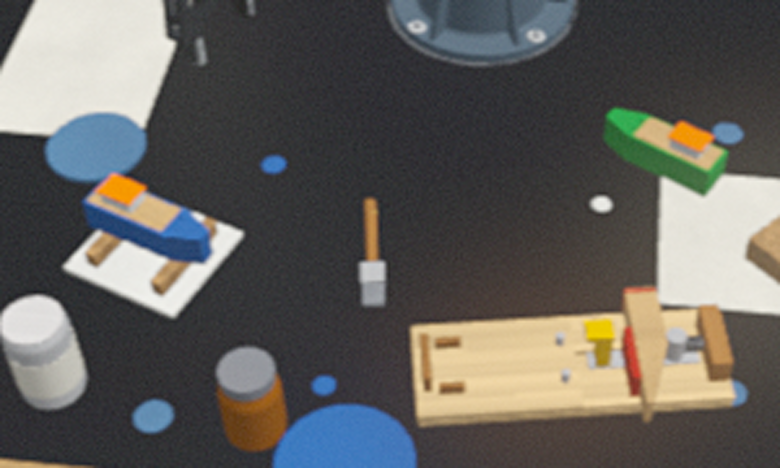

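View pics/t13.png

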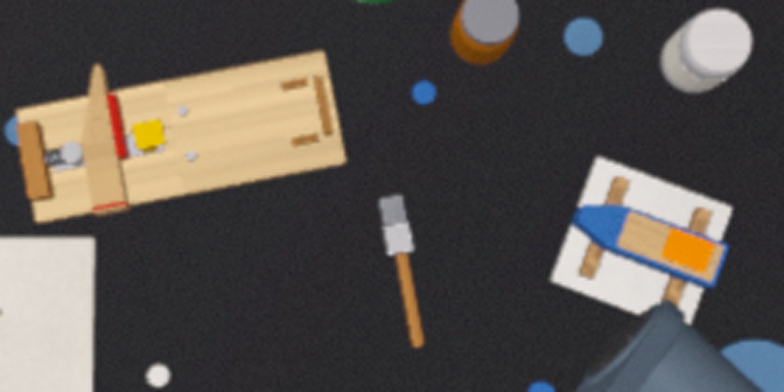

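```bash
python3 -m handwheel '[[0,0,0,0,0,0,1],[0,0,0,0,0,0,1],[0,0,0,0,0,0,1],[0,0,0,0,0,0,1],[0,0,0,0,0,0,1]]'
python3 - <<'E'
from h import *
a_=np.radians(68.9);y=np.array([np.cos(a_),np.sin(a_)]);x=np.array([y[1],-y[0]]);c=np.array([498,-322])
g=lambda p,q:[170+p/2.8,130+q/2.8]
B=onz("top",[g(577,217),g(718,264)],72)[:,:2]; m=B.mean(0); d=B[0]-B[1]
print("hull ctr in stand",(m-c)@x,(m-c)@y,"len",np.hypot(*d),"ang",np.degrees(np.arctan2(d[1],d[0])))
u=np.array([np.cos(np.radians(11)),np.sin(np.radians(11))]);v=np.array([-u[1],u[0]])
W=onz("top",[g(70,153)],52)[0,:2];print("roller now v",W@v,"was 133")
E
```

```text
t: 20.5
position: [350.7, -260.1, 187.2]
tcp_rot: [-0.399, -0.584, -0.399, 0.584]
force: [-0.7, 0.1, 0.5]
gripper_width: 85.4
hull ctr in stand -4.70076173770719 5.624073923521473 len 147.4076747161734 ang 71.29236728800647
roller now v 153.04525092914105 was 133
```

Tug centred to about 6 mm and 2.4°, catch still about 18–20 mm open. Handing in.

```bash
python3 -c "
from workcell import bot
print(bot.finish_job())"
```

```text
the job is handed in; nothing more can be done
None
```

I handed the job in at about 20.5 s of the 64 s allowed. No verdict is reported, so success rests on my own checks.

**What I did:** I pushed the wedge nose first along the red fence until its full thickness was at the roller, then let go. The pushing force peaked at about 10 N. I then gripped the tug across its width and lifted it straight up with the claw clear of the bow. I lowered it onto both cork bars until the wrist force turned to +4 N, released it and backed the arm away.

**Last checks, before handing in:**
- **Tug:** it lies upright across both bars. Its centre is about 5 mm off along the bars and 6 mm off across them, and its length is about 2.4° off the stand's y.
- **Catch:** the wedge is still in and the claw is clear. The roller moved about 18–20 mm from shut, measured roughly by eye from the top view; the higher figure is more than the 18 mm the wedge should give.
- **Arm:** the wrist force was near zero, so nothing was being touched.
- **Other things:** those in view in the last close-ups looked unmoved. I did not measure their positions, and not all of them were in view.

**Disagreement:** the two cameras differed by 2–4 mm on the fence and the wedge. I dealt with that by comparing the wedge and fence tops in the same picture and by watching the contact forces.

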